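# Stack plywood spacers to the gauge mark and set the breadboard on top

## Robot

A 7-joint arm with a two-finger parallel gripper is mounted at the origin on the work surface. World frame = base frame: x ahead of the robot, y to its left, z up, the work surface at z = 0. Lengths are in m, angles in rad, forces in N, time in s.
With the tool pointing down it reaches from about 0.425 to 0.925 m from the base axis. Payload 6.8 kg.
Tool frame: the origin (TCP) lies midway between the tips of the shut fingers; the grasp point (between the pads) lies 19 mm behind it; z points along the fingers, y is the line along which they close (so a half turn about z gives the same grasp; the last joint's range is limited). The gripper opens to 85 mm and grips with 20 to 120 N. Pads are 22 mm wide; open, the fingers measure 114 mm over their backs; the gripper's body (76 mm by 85 mm) begins 54 mm behind the grasp point. The pads swing forward as they close: fully open they stand 13 mm farther back than shut.
Start: joints at [-1.442, 0.477, 0.022, 1.555, -0.011, 1.109, -0.083], TCP at [0.158, 0.656, 0.231] pointing down, gripper open.
Joint ranges: [-2.96, 2.96], [-0.34, 2.1], [-1.41, 1.46], [0.24, 2.44], [-1.37, 4.51], [0.17, 1.92], [-2.96, 2.96]. Speed limits (rad/s): [2.39, 2.39, 3.14, 3.14, 3.14, 3.14, 3.14].

## Interface

Orientations are given as a rotation vector (axis times angle).
In Python, from bench import r gives the robot as it stands. The module is installed in compiled form; this text tells all that it offers.
- The arm moves only by the tool apply_moves, never from a script. Its argument "rows" is a list of rows, each a list of 6 numbers: the shift along the tool's x, y, z scaled (see below), then the turn, a rotation vector about the tool's x, y, z scaled (see below). A call has 1 to 5 rows; each row is the pose to reach, as a shift and turn from the pose commanded when the call began, along the tool's axes at that moment; what a row does not reach only later rows make up. The controller multiplies each number of a shift by 0.25 m and each number of a turn by 90 degrees. A row lasts 1/8 s, in which the tool goes at most 62.5 mm and 10.7 degrees, less where a joint would pass 70% of its speed; a pose out of reach is approached as far as the arm can. A call with a number of a shift or a turn outside -1 to 1 is refused whole. A call with a gripper value outside its range is refused whole. "claw" is the opening, from 0 (shut) to 1 (fully open), set as the call begins (left out, the last holds). The fingers move at their own pace and stop on an object; "newtons" is the grip in N (left out, the last holds). Time passes only in rows, so rows that repeat a pose let the fingers close. It gives the time, the measured TCP pose, the force, the opening and the grip force at its end, in the units of the state.
- r.get_obs(): the state, without advancing time (a new reading comes with each control period).
- r.grab_frame(name): name is "scene" or "top" or "wrist"; returns a dict with "pixels" (400x640x3 uint8, red, green, blue), "intrinsics" (3x3 intrinsics, pixels), "dist" ([k1, k2, p1, p2, k3] as OpenCV has them; the pictures are not rectified), "eye" and "attitude" of the camera in the world. Camera axes: x right, y up, looking along -z (the intrinsics and any distortion apply to the point x, -y, -z); pixel columns grow to the right and rows downward; lengths in m; the calibration is good to about 2 mm. A picture is of the moment at which its call begins. There is no depth.
- r.hand_in(): hands the job in; it is judged then, once.
Trained networks look in a picture, given as the dict that the camera call returned (one of the last four; its "shot" number tells which), for a name from the list of things; names that differ only in an ending like _2 or _b are one class to them, and where a whole thing is asked for, a point or a joint stands for the part that bears it (a point fixed in the world has none). Each returns a list of dicts, best first, with "conf" (0 to 1); they miss things now and then, are a little off and sometimes report something else, mostly with a low value. They report only what shows in the picture. A call takes as long as a camera call.
- r.search_frame(picture, thing): "rect" ([left, top, width, height] in pixels, round what is visible of it).
- r.outline_of(picture, thing): "pixels" (400x640 bool, what is visible of it) and "rect" ([left, top, width, height] in pixels, round what is visible of it).
- r.landmark_of(picture, thing): "point" ([column, row] in pixels: a listed point, or the origin of a listed thing).
The state is a dict: "clock": time; "joints": joint angles; "qvel": joint speeds; "tau": joint torques, N m; "tcp_pos": TCP position; "orientation": TCP orientation; "contact_force": force on the tool from outside, world axes, zero at the start; "moment": the same for the moment, N m; "grip_width": finger opening in m; "gripper_force": force on a finger pad.
Only numpy, scipy, OpenCV 4.12 (cv2) and the standard library are available. Lean on these libraries where they do the work, as an engineer would, in place of code of your own. Each camera call takes 0.05 s, during which the arm holds its last target. There are 200 camera calls.

## Task

Build the riser on the blue plinth up to probing height: add plywood boards from the two piles, squarely one on another, until the top of the stack is level with the red mark of the gauge standing next to the plinth, and stop there. Then lay the white breadboard flat and centred on top, lengthwise along the stack. Leave the unused boards away from the plinth and do not disturb the other things on the bench.

Things in the scene. Friction and masses are not known exactly. Their poses are not given: they have to be found in the camera images.
- base: blue painted plinth, fixed, 170 x 80 x 20 mm. Origin: centre of the underside, on the table; x along the 170 mm, z up. The stack stands centred on it, long sides parallel.
- board0: plywood spacer board, 140 x 50 x 18 mm, about 85 g; all five boards are alike. Origin: centre of the underside; x along the 140 mm, y along the 50 mm, z up. This one already lies on the plinth, its underside 20 mm above the table.
- board1: plywood spacer board, 140 x 50 x 18 mm, about 85 g; all five boards are alike. Origin: centre of the underside; x along the 140 mm, y along the 50 mm, z up. Lower board of a pile of two, on the table.
- board2: plywood spacer board, 140 x 50 x 18 mm, about 85 g; all five boards are alike. Origin: centre of the underside; x along the 140 mm, y along the 50 mm, z up. Upper board, lying on board1.
- board3: plywood spacer board, 140 x 50 x 18 mm, about 85 g; all five boards are alike. Origin: centre of the underside; x along the 140 mm, y along the 50 mm, z up. Lower board of the other pile of two, on the table.
- board4: plywood spacer board, 140 x 50 x 18 mm, about 85 g; all five boards are alike. Origin: centre of the underside; x along the 140 mm, y along the 50 mm, z up. Upper board, lying on board3.
- breadboard: white solderless breadboard, 165 x 55 mm and 10 mm thick (two black chips stand 4 mm higher on its middle line), about 90 g, loose on the table. Origin: centre of the underside; x along the 165 mm, y along the 55 mm, z up.
- gauge_low: height gauge, fixed: white 10 mm rod, 169 mm tall over all, on a dark steel foot 48 mm across, with a black ball on top and one red ring, 22 mm across, 6 mm tall, its mid-height (the mark) 56 mm above the table. One of the three gauges stands 140 to 150 mm from the plinth's centre, past its far (+x) end; the other two are spares on a black mat to the left. Origin: underside of the foot, on the axis.
- gauge_low_mark (a point): middle of gauge_low's red ring, on the rod's axis: the mark.
- gauge_mid: height gauge, fixed: white 10 mm rod, 169 mm tall over all, on a dark steel foot 48 mm across, with a black ball on top and one red ring, 22 mm across, 6 mm tall, its mid-height (the mark) 74 mm above the table. One of the three gauges stands 140 to 150 mm from the plinth's centre, past its far (+x) end; the other two are spares on a black mat to the left. Origin: underside of the foot, on the axis.
- gauge_mid_mark (a point): middle of gauge_mid's red ring, on the rod's axis: the mark.
- gauge_high: height gauge, fixed: white 10 mm rod, 169 mm tall over all, on a dark steel foot 48 mm across, with a black ball on top and one red ring, 22 mm across, 6 mm tall, its mid-height (the mark) 92 mm above the table. One of the three gauges stands 140 to 150 mm from the plinth's centre, past its far (+x) end; the other two are spares on a black mat to the left. Origin: underside of the foot, on the axis.
- gauge_high_mark (a point): middle of gauge_high's red ring, on the rod's axis: the mark.
- multimeter: yellow multimeter, 150 x 75 mm and 45 mm tall at its knob, loose, flat on the table beyond the job. Bystander. Origin: centre of the underside; x along its length.
- screwdriver: screwdriver, about 200 mm long, loose, lying between the plinth and the left place. Bystander. Origin: under its middle; x along its length.
- parts_tray: blue divided parts tray, 90 x 160 x 35 mm, empty, loose. Bystander. Origin: centre of the underside.
- mug: white mug, 80 mm across and 90 mm tall, loose, standing. Bystander. Origin: centre of the underside.
- spool: black and silver spool, 60 mm across and 50 mm tall, loose, standing on end. Bystander. Origin: centre of the underside.

How it is judged:
By the outcome, as a careful person would: the job done as asked, in the order asked, and still so for the second after the job is handed in, with the robot touching nothing.
It also fails if it takes over 72 s, if anything falls off the work surface, if the arm or the gripper's body presses on something with over 40 N, if the wrist force passes 120 N, or if a joint passes its speed limit or range.

## Working session

There is one attempt and no reset: what is moved stays moved. The work goes in short steps, Python scripts to look and compute and a tool call to move; the robot and the scene stay as the last step left them, time stands still between calls to the robot, and variables do not carry over. Pictures are saved under pics/ and viewed, at most 12 in all, crops included, and the job is handed in when it is done.

Besides the shell and the picture viewer there is one more tool, called as name(argument=value, ...), one argument or row to a line, values as JSON. apply_moves: Moves the arm, as the interface text tells. Its arguments: {"type":"object","properties":{"rows":{"type":"array","items":{"type":"array","items":{"type":"number"}}},"claw":{"type":"number"},"newtons":{"type":"number"}},"required":["rows"]}

```bash
mkdir -p pics; python3 - <<'E'
from bench import r
import cv2,numpy as np
print(r.get_obs())
ims=[]
for n in("scene","top"):
    p=r.grab_frame(n); ims.append(p["pixels"]); print(n,p["intrinsics"],p["dist"],p["eye"],p["attitude"])
    cv2.imwrite(f"pics/{n}0.png",p["pixels"][:,:,::-1])
    for t in "base board0 board1 board2 board3 board4 breadboard gauge_low gauge_mid gauge_high multimeter screwdriver".split():
        print(t,[(x["rect"],round(x["conf"],2)) for x in r.search_frame(p,t)[:3]])
E
```

```text
{'clock': 0.0, 'joints': array([-1.44211066,  0.47782338,  0.02237537,  1.55645711, -0.0115331 ,
        1.10932801, -0.08312987]), 'qvel': array([ 0.00145445, -0.00102556, -0.00017323, -0.00049754,  0.00108287,
        0.00046069,  0.00045281]), 'tau': array([ 2.21108958e-04, -5.96447754e+01,  1.60812624e+00, -2.81183946e+01,
        1.25248989e-02,  9.46018612e-03,  1.75045795e-05]), 'tcp_pos': array([0.15822668, 0.65556949, 0.23030843]), 'orientation': array([-3.71147768e-01, -3.11949487e+00,  2.96085953e-03]), 'contact_force': array([ 0.70687442,  0.24952699, -0.28439213]), 'moment': array([-1.15181681e-02, -5.28541090e-05, -6.50971092e-03]), 'gripper_force': 0.0, 'grip_width': 0.0854941340379466}
scene [[372.85493739   0.         318.57219277]
 [  0.         372.85493739 197.63255803]
 [  0.           0.           1.        ]] [-0.00068257  0.          0.          0.          0.        ] [ 0.98697348 -0.347473    0.77944123] [0.66913982 0.28576849 0.79004843]
base [([273.9, 190.1, 48.1, 48.0], 0.66)]
board0 [([351.2, 149.7, 39.7, 24.9], 0.78), ([134.5, 264.3, 42.8, 66.7], 0.75),
[... 1395 characters left out ...]
8), ([217.9, 184.4, -0.3, 49.7], 0.68)]
board3 [([302.9, 184.3, 30.1, 55.7], 0.89), ([460.2, 196.8, 26.7, 55.2], 0.8), ([217.9, 184.4, -0.3, 49.7], 0.68)]
board4 [([302.9, 184.3, 30.1, 55.7], 0.89), ([460.2, 196.8, 26.7, 55.2], 0.8), ([217.9, 184.4, -0.3, 49.7], 0.68)]
breadboard [([379.2, 173.1, 29.4, 60.7], 0.92), ([134.4, 156.6, 38.1, 21.7], 0.57)]
gauge_low [([123.0, 202.2, 42.1, 14.8], 0.77)]
gauge_mid [([327.5, 147.3, 14.3, 26.9], 0.86), ([380.3, 173.9, 28.6, 62.4], 0.45)]
gauge_high [([130.3, 156.8, 41.4, 23.8], 0.72), ([325.1, 146.8, 16.6, 27.0], 0.51)]
multimeter [([224.5, 111.4, 46.8, 58.0], 0.75)]
screwdriver [([259.6, 190.4, 11.2, 73.1], 0.73), ([219.4, 198.2, -0.5, 37.3], 0.69)]
```

```bash
python3 - <<'E'
import cv2
a=cv2.imread("pics/top0.png");cv2.imwrite("pics/top0c.png",cv2.resize(a[90:310,100:500],None,fx=2,fy=2,interpolation=cv2.INTER_CUBIC))
a=cv2.imread("pics/scene0.png");cv2.imwrite("pics/scene0c.png",cv2.resize(a[80:350,100:460],None,fx=2.2,fy=2.2,interpolation=cv2.INTER_CUBIC))
E
```

```text
(no output)
```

View pics/top0c.png

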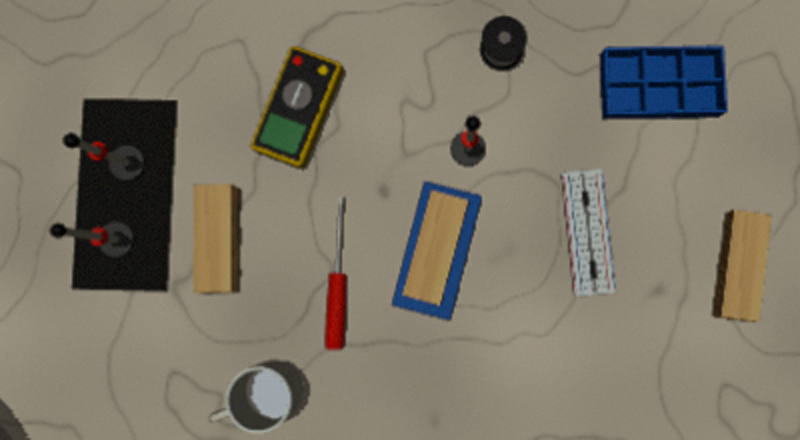

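View pics/scene0c.png

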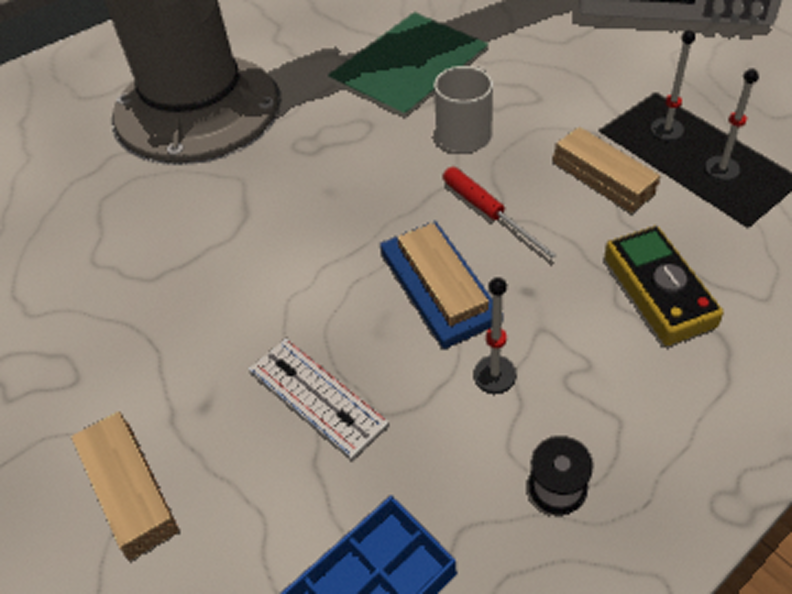

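The top view shows the left pile at about (218,210), plinth at (318,216), breadboard at (394,206) and right pile at (473,222). The job gauge is at (334,160), beyond the far end of the plinth. I'll fit prism outlines in both cameras to get the poses.

```bash
cat > h.py <<'E'
import numpy as np, cv2
from scipy.optimize import minimize, least_squares
from scipy.spatial.transform import Rotation as R
def proj(p,X):
    Rc=R.from_rotvec(p["attitude"]).as_matrix()
    c=(np.atleast_2d(X)-p["eye"])@Rc*[1,-1,-1]
    return cv2.projectPoints(c,np.zeros(3),np.zeros(3),np.array(p["intrinsics"]),np.array(p["dist"]))[0][:,0]
def prism(q,size,z0):
    L,W,H=size; c,s=np.cos(q[2]),np.sin(q[2])
    return np.array([[q[0]+c*a*L/2-s*b*W/2,q[1]+s*a*L/2+c*b*W/2,z] for a in(-1,1) for b in(-1,1) for z in(z0,z0+H)])
def sil(p,q,size,z0,k=4):
    m=np.zeros((400*k,640*k),np.uint8)
    h=cv2.convexHull(((proj(p,prism(q,size,z0))+.5)*k-.5).astype(np.float32))
    cv2.fillConvexPoly(m,np.round(h*16).astype(np.int32),255,shift=4)
    return cv2.resize(m,(640,400),interpolation=cv2.INTER_AREA)/255.
def fit(views,q0,size,z0):
    """views: list of (picture, bool mask); fit x,y,yaw of a box"""
    f=lambda v:sum(np.abs(sil(p,[v[0]/10,v[1]/10,v[2]],size,z0)-m).sum() for p,m in views)
    v0=np.array([q0[0]*10,q0[1]*10,q0[2]])
    s=minimize(f,v0,method="Nelder-Mead",options=dict(initial_simplex=[v0]+[v0+.1*np.eye(3)[i] for i in range(3)],xatol=2e-4,fatol=.05))
    return np.array([s.x[0]/10,s.x[1]/10,s.x[2]]),s.fun
def ray(p,uv,z):
    K=np.array(p["intrinsics"]);n=cv2.undistortPoints(np.array([[uv]],float),K,np.array(p["dist"]))[0,0]
    d=R.from_rotvec(p["attitude"]).apply([n[0],-n[1],-1]); return p["eye"]+d*(z-p["eye"][2])/d[2]
def best(r,p,name,uv):
    o=[x for x in r.outline_of(p,name)]
    o=[x for x in o if x["pixels"].any()]
    return min(o,key=lambda x:np.hypot(*(np.argwhere(x["pixels"]).mean(0)[::-1]-uv)))["pixels"] if o else None
E
python3 - <<'E'
from bench import r
from h import *
P={n:r.grab_frame(n) for n in("scene","top")}
# gauge ring by triangulation
for g in("gauge_low","gauge_mid","gauge_high"):
    for n,p in P.items(): print(g,n,[(np.round(x["point"],1),round(x["conf"],2)) for x in r.landmark_of(p,g+"_mark")[:2]])
def redc(p,box):
    x0,y0,x1,y1=box;a=p["pixels"][y0:y1,x0:x1].astype(int)
    m=(a[...,0]>100)&(a[...,1]<70)&(a[...,2]<80);ij=np.argwhere(m).mean(0);return ij[1]+x0,ij[0]+y0
a=redc(P["top"],(325,145,345,172));b=redc(P["scene"],(314,220,340,245));print(a,b)
s=least_squares(lambda X:np.r_[proj(P["top"],X)[0]-a,proj(P["scene"],X)[0]-b],[.6,0,.07]);print("ring",s.x,s.cost)
T={"left":("board1",(.14,.05,.036),0,(208,210)),"right":("board1",(.14,.05,.036),0,(472,222)),"b0":("board0",(.14,.05,.018),.02,(318,212)),"base":("base",(.17,.08,.02),0,(318,215)),"bb":("breadboard",(.165,.055,.01),0,(394,206))}
for k,(n,size,z0,uv) in T.items():
    q0=np.r_[ray(P["top"],uv,z0+size[2]/2)[:2],0]
    mt=best(r,P["top"],n,uv); us=proj(P["scene"],[q0[0],q0[1],z0+size[2]/2])[0]; ms=best(r,P["scene"],n,us)
    if k=="base":
        for p,m in((P["top"],mt),(P["scene"],ms)): m|=best(r,p,"board0",proj(p,[q0[0],q0[1],.03])[0])
    print(k,q0,us)
    for lab,v in(("top",[(P["top"],mt)]),("scene",[(P["scene"],ms)]),("both",[(P["top"],mt),(P["scene"],ms)])):
        if any(m is None for _,m in v): continue
        q,f=fit(v,q0,size if k!="base" else size,z0);print("  ",lab,np.round(q,4),round(f,1),[int(m.sum()) for _,m in v])
E
```

```text
gauge_low scene [(array([407.7, 123.8]), 0.8)]
gauge_low top [(array([147.5, 208.8]), 0.9)]
gauge_mid scene [(array([324.3, 231.2]), 0.95), (array([301.1, 209.9]), 0.72)]
gauge_mid top [(array([335.5, 160.2]), 0.7)]
gauge_high scene [(array([431.9, 133.9]), 0.78)]
gauge_high top [(array([150. , 164.6]), 0.62)]
(np.float64(332.4782608695652), np.float64(159.69565217391303)) (np.float64(327.0), np.float64(233.33333333333334))
ring [0.63688807 0.00832795 0.06950988] 0.11959967988461419
left [0.50564508 0.33068287 0.        ] [374.29444718 156.34193842]
   top [0.5083 0.3343 0.0444] 179.5 [1072]
   scene [ 0.4988  0.3419 -0.0049] 238.7 [740]
   both [0.5083 0.3331 0.0454] 448.4 [1072, 740]
right [ 0.48942563 -0.36451195  0.        ] [154.40749617 301.71335005]
   top [ 0.4877 -0.3622 -0.1229] 188.2 [1132]
   scene [ 0.4806 -0.3584 -0.1257] 156.2 [1599]
   both [ 0.4865 -0.3594 -0.1242] 376.0 [1132, 1599]
b0 [0.50628369 0.04127153 0.        ] [300.87257699 204.96266059]
   top [ 0.5005  0.0434 -0.2657] 56.2 [1092]
   scene [ 0.4999  0.0446 -0.2467] 53.2 [931]
   both [ 0.5008  0.0436 -0.2552] 114.2 [1092, 931]
base [0.49943886 0.04122692 0.        ] [299.37901058 208.05364002]
   top [ 0.4986  0.0413 -0.2291] 79.9 [2043]
   scene [ 0.4768  0.06   -0.4748] 663.1 [987]
   both [ 0.4985  0.0415 -0.2323] 878.8 [2043, 987]
bb [ 0.52810728 -0.16043226  0.        ] [243.36630889 260.74894363]
   top [ 0.5286 -0.1594  0.1153] 91.1 [1258]
   scene [ 0.527  -0.1583  0.1172] 59.9 [1480]
   both [ 0.5272 -0.1588  0.1218] 171.8 [1258, 1480]
```

The ring triangulates to about 70 mm, and the ring-to-rod proportions in the picture also match gauge_mid. So the mark is at 74 mm and I need to add two boards, one from the top of each pile. Next I'll refine the poses with colour masks.

```bash
cat >> h.py <<'E'
def cmask(p,kind,q,size,z0,pad=.03):
    """colour mask within a padded footprint of the guess"""
    hsv=cv2.cvtColor(np.ascontiguousarray(p["pixels"]),cv2.COLOR_RGB2HSV).astype(int);h,s,v=hsv[...,0],hsv[...,1],hsv[...,2]
    blue=(h>95)&(h<130)&(s>110); wood=(h>8)&(h<28)&(s>75)
    white=(v>150)&(s<45)
    m={"wood":wood,"base":blue|wood,"bb":white}[kind]
    roi=sil(p,q,(size[0]+pad,size[1]+pad,size[2]),z0,1)>.5
    m=(m&roi).astype(np.uint8)
    m=cv2.morphologyEx(m,cv2.MORPH_CLOSE,np.ones((5,5)))
    n,l,st,_=cv2.connectedComponentsWithStats(m)
    return l==1+np.argmax(st[1:,4])
E
python3 - <<'E'
from bench import r
from h import *
P={n:r.grab_frame(n) for n in("scene","top")}
a=(335.5,160.2)
for b in((325.5,233),(324.3,231.2)): print("ring",least_squares(lambda X:np.r_[proj(P["top"],X)[0]-a,proj(P["scene"],X)[0]-b],[.6,0,.07]).x)
T={"left":("wood",(.14,.05,.036),0,[.508,.333,.045]),"right":("wood",(.14,.05,.036),0,[.4865,-.36,-.124]),"b0":("wood",(.14,.05,.018),.02,[.5008,.0436,-.255]),"base":("base",(.17,.08,.02),0,[.4985,.0415,-.24]),"bb":("bb",(.165,.055,.01),0,[.5272,-.1588,.12])}
vis={n:p["pixels"].copy() for n,p in P.items()}
for k,(n,size,z0,q0) in T.items():
    V={c:(P[c],cmask(P[c],n,q0,size,z0)) for c in P}
    print(k)
    for lab,v in(("top",[V["top"]]),("scene",[V["scene"]]),("both",list(V.values()))):
        q,f=fit(v,q0,size,z0);print("  ",lab,np.round(q,4),round(f,1),[int(m.sum()) for _,m in v])
    for c in P: 
        cs,_=cv2.findContours(V[c][1].astype(np.uint8),0,1); cv2.drawContours(vis[c],cs,-1,(255,0,255),1)
o=np.vstack([cv2.resize(vis["top"][150:270,180:520],None,fx=2.2,fy=2.2),cv2.resize(vis["scene"][130:340,120:460],None,fx=2.2,fy=2.2)[:330]])
cv2.imwrite("pics/m1.png",o[:,:,::-1]);print(o.shape)
E
```

```text
ring [0.63578431 0.00234331 0.07510635]
ring [0.63385122 0.00161332 0.08114048]
left
   top [0.5076 0.3304 0.0453] 32.9 [1269]
   scene [0.506  0.3315 0.0441] 45.0 [974]
   both [0.5067 0.3303 0.0435] 87.8 [974, 1269]
right
   top [ 0.4873 -0.3609 -0.1279] 59.4 [1279]
   scene [ 0.4865 -0.3584 -0.1231] 81.2 [1674]
   both [ 0.4873 -0.3593 -0.1296] 178.0 [1674, 1279]
b0
   top [ 0.5024  0.0428 -0.2468] 50.5 [1035]
   scene [ 0.5001  0.0445 -0.259 ] 72.8 [906]
   both [ 0.502   0.043  -0.2467] 131.8 [906, 1035]
base
   top [ 0.5005  0.0408 -0.2332] 116.8 [1892]
   scene [ 0.4961  0.0433 -0.2178] 184.2 [1602]
   both [ 0.4993  0.0412 -0.2342] 317.7 [1602, 1892]
bb
   top [ 0.5285 -0.162   0.0918] 226.2 [1120]
   scene [ 0.5445 -0.1698  0.1374] 1236.9 [2792]
   both [ 0.5283 -0.1615  0.1269] 1519.7 [2792, 1120]
(594, 748, 3)
```

View pics/m1.png

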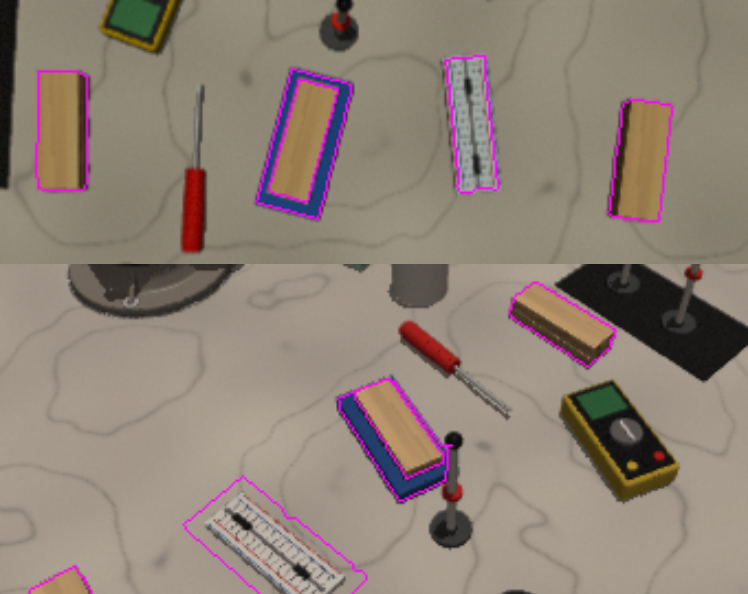

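```bash
cat >> h.py <<'E'
def row(r,x,y,z,yaw):
    o=r.get_obs();Rc=R.from_rotvec(o["orientation"]);c,s=np.cos(yaw),np.sin(yaw)
    G=R.from_matrix(np.array([[-c,-s,0],[-s,c,0],[0,0,-1]]))
    print("clock",round(o["clock"],2),"tcp",np.round(o["tcp_pos"],4),"w",round(o["grip_width"],4),"F",np.round(o["contact_force"],1))
    out=np.r_[Rc.inv().apply(np.array([x,y,z])-o["tcp_pos"])/.25,(Rc.inv()*G).as_rotvec()/(np.pi/2)]
    print("row",(x,y,z,yaw),np.round(out,4).tolist()); return out
E
python3 -c "
from bench import r
from h import *
row(r,.507,.3305,.2,.0445);row(r,.33,.5,.23,-.1)"
```

```text
clock 2.4 tcp [0.1583 0.6562 0.2313] w 0.0855 F [0.2 0.1 0.3]
row (0.507, 0.3305, 0.2, 0.0445) [-1.6614, -0.9392, 0.1251, 0.0, -0.0, -0.1791]
clock 2.4 tcp [0.1583 0.6562 0.2313] w 0.0855 F [0.2 0.1 0.3]
row (0.33, 0.5, 0.23, -0.1) [-0.8141, -0.4462, 0.0052, 0.0, -0.0, -0.0871]
```

apply_moves(
  rows=[
    [-0.2, -0.11, 0, 0, 0, -0.02],
    [-0.4, -0.22, 0, 0, 0, -0.05],
    [-0.6, -0.33, 0.02, 0, 0, -0.08],
    [-0.8, -0.45, 0.02, 0, 0, -0.1],
    [-1.0, -0.56, 0.04, 0, 0, -0.12],
  ],
  claw=1,
  newtons=40,
)

```text
clock: 3.02
tcp_pos: [0.37, 0.4602, 0.2218]
orientation: [0.074, 3.14, 0.002]
contact_force: [0.8, 0.4, -0.6]
grip_width: 0.0855
gripper_force: 0.0
```

```bash
python3 -c "
from bench import r
from h import *
row(r,.507,.3305,.2,.0445)"
```

```text
clock 3.02 tcp [0.37   0.4602 0.2218] w 0.0855 F [ 0.8  0.4 -0.6]
row (0.507, 0.3305, 0.2, 0.0445) [-0.572, -0.4925, 0.0872, 0.0007, 0.0005, -0.0585]
```

apply_moves(
  rows=[
    [-0.19, -0.165, 0.03, 0, 0, -0.02],
    [-0.38, -0.33, 0.06, 0, 0, -0.04],
    [-0.572, -0.4925, 0.087, 0, 0, -0.0585],
    [-0.572, -0.4925, 0.087, 0, 0, -0.0585],
  ],
)

```text
clock: 3.52
tcp_pos: [0.5097, 0.3255, 0.1992]
orientation: [-0.053, 3.14, -0.004]
contact_force: [-0.7, 0.1, -0.1]
grip_width: 0.0855
gripper_force: 0.0
```

```bash
python3 - <<'E'
from bench import r
from h import *
p=r.grab_frame("wrist");cv2.imwrite("pics/w1.png",p["pixels"][:,:,::-1])
print(p["eye"],p["attitude"],p["intrinsics"][0])
q0=[.507,.3305,.0445];size=(.14,.05,.018);m=cmask(p,"wood",q0,size,.018,.05)
print(proj(p,prism(q0,size,.018)).round(),m.sum())
print(fit([(p,m)],q0,size,.018),fit([(p,m)],q0,(.14,.05,.036),0))
row(r,.507,.3305,.0175,.0445)
E
```

```text
[0.42729406 0.32407926 0.34085501] [-0.25559361 -0.25927155  1.58951143] [281.3226016    0.         318.24182167]
[[299. 111.]
 [298. 111.]
 [345. 110.]
 [346. 111.]
 [303. 227.]
 [302. 233.]
 [343. 227.]
 [344. 233.]] 5603
(array([0.50515233, 0.33290945, 0.04204581]), np.float64(107.94509803921568)) (array([0.5056235 , 0.33289131, 0.0427798 ]), np.float64(94.52156862745097))
clock 3.58 tcp [0.5076 0.3285 0.1994] w 0.0855 F [ 0.6  0.2 -0.2]
row (0.507, 0.3305, 0.0175, 0.0445) [0.0025, 0.009, 0.7275, -0.0007, 0.0003, -0.0044]
```

View pics/w1.png

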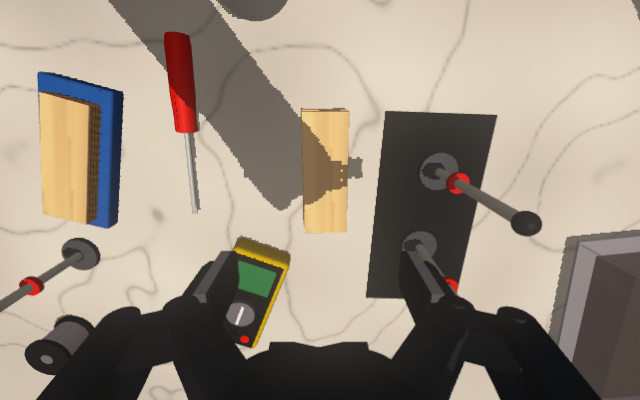

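The wrist view shows the left pile at about (325,170) and the plinth at (80,150). Its fit agrees with the fixed cameras to 2 mm, so I'll descend in two steps.

apply_moves(
  rows=[
    [0.004, 0.01, 0.15, 0, 0, -0.004],
    [0.006, 0.014, 0.37, 0, 0, -0.004],
    [0.006, 0.014, 0.55, 0, 0, -0.004],
    [0.006, 0.014, 0.57, 0, 0, -0.004],
    [0.006, 0.014, 0.57, 0, 0, -0.004],
  ],
)

```text
clock: 4.2
tcp_pos: [0.5038, 0.3363, 0.0581]
orientation: [-0.08, 3.14, 0.002]
contact_force: [-0.5, -0.1, 0.2]
grip_width: 0.0854
gripper_force: 0.0
```

```bash
python3 -c "
from bench import r
from h import *
row(r,.506,.332,.0175,.043)"
```

```text
clock 4.2 tcp [0.5038 0.3363 0.0581] w 0.0854 F [-0.5 -0.1  0.2]
row (0.506, 0.332, 0.0175, 0.043) [-0.0076, -0.0177, 0.1626, 0.0007, 0.0005, 0.0051]
```

apply_moves(
  rows=[
    [0, 0, 0.08, 0, 0, 0.002],
    [0, 0, 0.1, 0, 0, 0.002],
    [0, 0, 0.1, 0, 0, 0.002],
    [0, 0, 0.1, 0, 0, 0.002],
  ],
)

```text
clock: 4.7
tcp_pos: [0.5041, 0.3351, 0.0324]
orientation: [-0.073, 3.14, 0.001]
contact_force: [-0.5, 0.2, 0.1]
grip_width: 0.0855
gripper_force: 0.0
```

```bash
python3 -c "
from bench import r
from h import *
row(r,.506,.332,.0175,.043)
r.grab_frame('top')
row(r,.506,.332,.0175,.043)"
```

```text
clock 4.7 tcp [0.5041 0.3351 0.0324] w 0.0855 F [-0.5  0.2  0.1]
row (0.506, 0.332, 0.0175, 0.043) [-0.0072, -0.0128, 0.0598, 0.0002, 0.0003, 0.0023]
clock 4.75 tcp [0.5041 0.3351 0.0325] w 0.0855 F [-0.2  0.   0.5]
row (0.506, 0.332, 0.0175, 0.043) [-0.0071, -0.0128, 0.06, 0.0003, 0.0004, 0.0023]
```

apply_moves(
  rows=[
    [-0.007, -0.013, 0.03, 0, 0, 0.002],
    [-0.007, -0.013, 0.06, 0, 0, 0.002],
    [-0.007, -0.013, 0.06, 0, 0, 0.002],
  ],
)

```text
clock: 5.12
tcp_pos: [0.5051, 0.3313, 0.0161]
orientation: [0.068, -3.139, 0.002]
contact_force: [-0.3, -0.2, 0.2]
grip_width: 0.085
gripper_force: 0.0
```

apply_moves(
  rows=[
    [0, 0, 0, 0, 0, 0],
    [0, 0, 0, 0, 0, 0],
    [0, 0, 0, 0, 0, 0],
    [0, 0, 0, 0, 0, 0],
    [0, 0, 0, 0, 0, 0],
  ],
  claw=0,
  newtons=40,
)

```text
clock: 5.75
tcp_pos: [0.5059, 0.3321, 0.0174]
orientation: [-0.068, 3.14, 0.001]
contact_force: [-0.5, -0.9, 3.5]
grip_width: 0.0491
gripper_force: 42.4
```

```bash
python3 -c "
from bench import r
from h import *
row(r,.506,.332,.2,.043)"
```

```text
clock 5.75 tcp [0.5059 0.3321 0.0174] w 0.0491 F [-0.5 -0.9  3.5]
row (0.506, 0.332, 0.2, 0.043) [-0.0007, 0.0, -0.7303, 0.0003, 0.0004, 0.0004]
```

apply_moves(
  rows=[
    [0, 0, -0.08, 0, 0, 0],
    [0, 0, -0.25, 0, 0, 0],
    [0, 0, -0.45, 0, 0, 0],
    [0, 0, -0.45, 0, 0, 0],
    [0, 0, -0.45, 0, 0, 0],
  ],
)

```text
clock: 6.38
tcp_pos: [0.5052, 0.3315, 0.1298]
orientation: [0.068, -3.141, 0.0]
contact_force: [-0.9, -1.4, -1.9]
grip_width: 0.0487
gripper_force: 41.8
```

```bash
python3 - <<'E'
from bench import r
from h import *
p=r.grab_frame("wrist");cv2.imwrite("pics/w2.png",p["pixels"][:,:,::-1])
row(r,.502,.043,.12,-.25)
E
```

```text
clock 6.42 tcp [0.5048 0.3313 0.1288] w 0.0493 F [ 0.6  0.1 -1.1]
row (0.502, 0.043, 0.12, -0.25) [0.0615, -1.1514, 0.0366, -0.0008, -0.0009, 0.187]
```

View pics/w2.png

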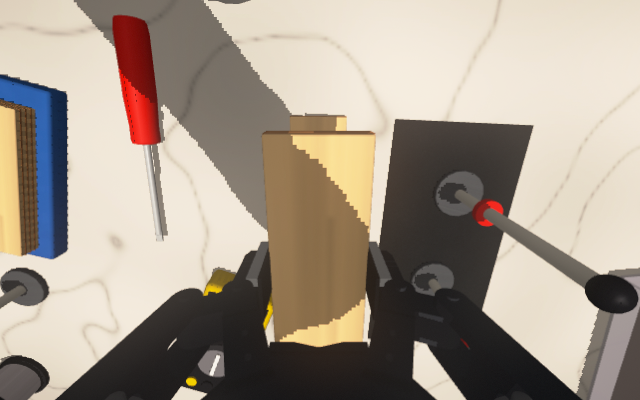

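The lifted board is held squarely. Its near-end edge is at row 132 or so, columns 263 to 375, and the lower board stayed in place. I'll work out the grip offset along the board and look at the target from here.

```bash
cat >> h.py <<'E'
def held(r,p,u=(270,365),dz=.0186):
    """held board's near end: offset of board centre from TCP along the board axis (+ = away from robot), from top-edge row"""
    g=cv2.cvtColor(np.ascontiguousarray(p["pixels"]),cv2.COLOR_RGB2GRAY).astype(float)
    o=r.get_obs();t=o["tcp_pos"];ax=-R.from_rotvec(o["orientation"]).as_matrix()[:,0]
    sub=g[100:160,u[0]:u[1]:6].mean(1); print("rows115-145",np.round(sub[15:45]).astype(int).tolist())
    for v in(131,132,133,134,135):
        print(v,[round(float((ray(p,(c,v),t[2]+dz)-t)@ax)+.07,4) for c in(u[0],u[1])])
E
python3 - <<'E'
from bench import r
from h import *
p=r.grab_frame("wrist");held(r,p)
o=r.get_obs();print(p["eye"]-o["tcp_pos"],o["tcp_pos"])
E
```

```text
rows115-145 [160, 137, 134, 149, 151, 152, 152, 152, 152, 152, 152, 152, 152, 152, 152, 140, 87, 90, 94, 128, 177, 192, 197, 197, 196, 195, 190, 190, 190, 190]
131 [0.0, 0.0]
132 [0.0005, 0.0005]
133 [0.0009, 0.0009]
134 [0.0013, 0.0013]
135 [0.0017, 0.0017]
[-0.08176488 -0.00238273  0.1423475 ] [0.50464069 0.33115702 0.12837259]
```

The board centre sits about 1.4 mm further out than the TCP. I'll move partway and look at the plinth unobstructed.

apply_moves(
  rows=[
    [0, -0.12, 0, 0, 0, 0],
    [0, -0.32, 0, 0, 0, 0],
    [0, -0.5, 0, 0, 0, 0],
    [0, -0.52, 0, 0, 0, 0],
    [0, -0.52, 0, 0, 0, 0],
  ],
)

```text
clock: 7.1
tcp_pos: [0.5109, 0.2018, 0.1287]
orientation: [0.067, -3.139, 0.001]
contact_force: [0.7, 0.6, -1.9]
grip_width: 0.0491
gripper_force: 41.8
```

```bash
python3 - <<'E'
from bench import r
from h import *
for i in range(2): p=r.grab_frame("wrist")
cv2.imwrite("pics/w3.png",p["pixels"][:,:,::-1])
for k,n,q0,size,z0 in(("b0","wood",[.5012,.0438,-.25],(.14,.05,.018),.02),("base","base",[.5,.042,-.24],(.17,.08,.02),0)):
    print(k,proj(p,prism(q0,size,z0)).round(0).tolist())
    m=cmask(p,n,q0,size,z0,.02);cv2.imwrite(f"pics/w3{k}.png",m*255)
    if k=="base": m|=sil(p,q0,(.15,.06,.018),.02,1)>.9
    print(m.sum(),fit([(p,m)],q0,size,z0))
row(r,.5012,.0438,.12,-.251)
E
```

```text
b0 [[123.0, 91.0], [108.0, 90.0], [183.0, 109.0], [173.0, 109.0], [112.0, 235.0], [99.0, 244.0], [163.0, 248.0], [153.0, 258.0]]
10410 (array([ 0.50129943,  0.04563623, -0.24878774]), np.float64(462.4901960784314))
base [[119.0, 68.0], [103.0, 65.0], [209.0, 94.0], [200.0, 94.0], [109.0, 235.0], [95.0, 244.0], [184.0, 253.0], [175.0, 263.0]]
17560 (array([ 0.49836809,  0.03895472, -0.24607605]), np.float64(950.2117647058824))
clock 7.2 tcp [0.5109 0.2034 0.1291] w 0.0493 F [ 0.6  0.4 -1.2]
row (0.5012, 0.0438, 0.12, -0.251) [0.0677, -0.6361, 0.036, 0.0002, -0.0005, 0.1887][ WARN:0@0.429] global loadsave.cpp:1063 imwrite_ Unsupported depth image for selected encoder is fallbacked to CV_8U.
```

View pics/w3.png

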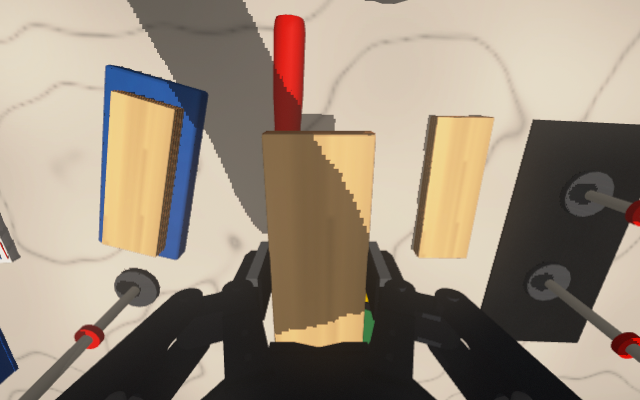

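Board0's top-face corners are at about (111,91), (174,107), (157,257) and (102,244), which is 3 px (about 2 mm) further +y than predicted. After the cross-camera corrections the target is (0.5017, 0.0450, −0.25).

```bash
python3 -c "
from bench import r
from h import *
row(r,.5003,.0453,.09,-.25)"
```

```text
clock 7.2 tcp [0.5109 0.2034 0.1291] w 0.0493 F [ 0.6  0.4 -1.2]
row (0.5003, 0.0453, 0.09, -0.25) [0.0709, -0.63, 0.156, 0.0002, -0.0005, 0.1881]
```

apply_moves(
  rows=[
    [0.01, -0.15, 0, 0, 0, 0.05],
    [0.04, -0.38, 0.03, 0, 0, 0.12],
    [0.06, -0.58, 0.1, 0, 0, 0.17],
    [0.071, -0.63, 0.156, 0, 0, 0.188],
    [0.071, -0.63, 0.156, 0, 0, 0.188],
  ],
)

```text
clock: 7.82
tcp_pos: [0.4997, 0.0444, 0.0895]
orientation: [-0.393, -3.115, 0.001]
contact_force: [1.2, -0.1, -0.5]
grip_width: 0.0492
gripper_force: 41.9
```

apply_moves(
  rows=[
    [0, 0, 0, 0, 0, 0],
    [0, 0, 0, 0, 0, 0],
  ],
)

```text
clock: 8.07
tcp_pos: [0.5012, 0.0458, 0.091]
orientation: [0.389, 3.116, 0.002]
contact_force: [-0.5, -0.5, -0.8]
grip_width: 0.0488
gripper_force: 41.9
```

```bash
python3 -c "
from bench import r
from h import *
row(r,.5003,.0453,.042,-.25)"
```

```text
clock 8.07 tcp [0.5012 0.0458 0.091 ] w 0.0488 F [-0.5 -0.5 -0.8]
row (0.5003, 0.0453, 0.042, -0.25) [0.003, -0.003, 0.1961, 0.0008, 0.0006, 0.0009]
```

apply_moves(
  rows=[
    [0.002, -0.002, 0.08, 0, 0, 0],
    [0.003, -0.003, 0.19, 0, 0, 0],
    [0.003, -0.003, 0.196, 0, 0, 0],
    [0.003, -0.003, 0.196, 0, 0, 0],
    [0.003, -0.003, 0.196, 0, 0, 0],
  ],
)

```text
clock: 8.7
tcp_pos: [0.5004, 0.0436, 0.0426]
orientation: [0.394, 3.115, 0.001]
contact_force: [0.5, -0.1, -1.1]
grip_width: 0.0493
gripper_force: 41.8
```

```bash
python3 - <<'E'
from bench import r
from h import *
row(r,.5003,.0453,.038,-.25)
p=r.grab_frame("wrist");held(r,p)
for n in("top","scene"):
    p=r.grab_frame(n)
row(r,.5003,.0453,.038,-.25)
E
```

```text
clock 8.7 tcp [0.5004 0.0436 0.0426] w 0.0493 F [ 0.5 -0.1 -1.1]
row (0.5003, 0.0453, 0.038, -0.25) [0.0021, 0.0063, 0.0183, 0.0006, 0.0011, -0.0009]
rows115-145 [86, 86, 86, 84, 84, 82, 82, 80, 76, 71, 69, 78, 82, 97, 118, 102, 75, 74, 79, 105, 142, 150, 154, 151, 151, 151, 150, 148, 145, 145]
131 [-0.0004, -0.0004]
132 [0.0001, 0.0001]
133 [0.0005, 0.0005]
134 [0.0009, 0.0009]
135 [0.0013, 0.0013]
clock 8.85 tcp [0.5    0.0434 0.0422] w 0.049 F [ 0.1 -0.1 -1. ]
row (0.5003, 0.0453, 0.038, -0.25) [0.0009, 0.0076, 0.017, 0.0004, 0.0007, -0.0011]
```

apply_moves(
  rows=[
    [0.001, 0.007, 0.004, 0, 0, 0],
    [0.001, 0.007, 0.008, 0, 0, 0],
    [0.001, 0.007, 0.013, 0, 0, 0],
    [0.001, 0.007, 0.013, 0, 0, 0],
  ],
)

```text
clock: 9.35
tcp_pos: [0.4996, 0.045, 0.0381]
orientation: [-0.394, -3.116, 0.0]
contact_force: [1.2, -1.2, -1.3]
grip_width: 0.0489
gripper_force: 41.8
```

```bash
python3 - <<'E'
from bench import r
from h import *
p=r.grab_frame("wrist");s=r.grab_frame("scene")
a=cv2.resize(p["pixels"][90:250,230:400],None,fx=3,fy=3,interpolation=cv2.INTER_CUBIC)
b=cv2.resize(s["pixels"][165:245,262:332],None,fx=4,fy=4,interpolation=cv2.INTER_CUBIC)
o=np.zeros((480,790,3),np.uint8);o[:480,:510]=a;o[:320,510:790]=b
cv2.imwrite("pics/c4.png",o[:,:,::-1])
row(r,.5003,.0453,.038,-.25)
E
```

```text
clock 9.45 tcp [0.4997 0.045  0.0382] w 0.049 F [-0.8 -0.2 -0.9]
row (0.5003, 0.0453, 0.038, -0.25) [-0.002, 0.0019, 0.0009, -0.0, -0.0001, -0.0012]
```

View pics/c4.png

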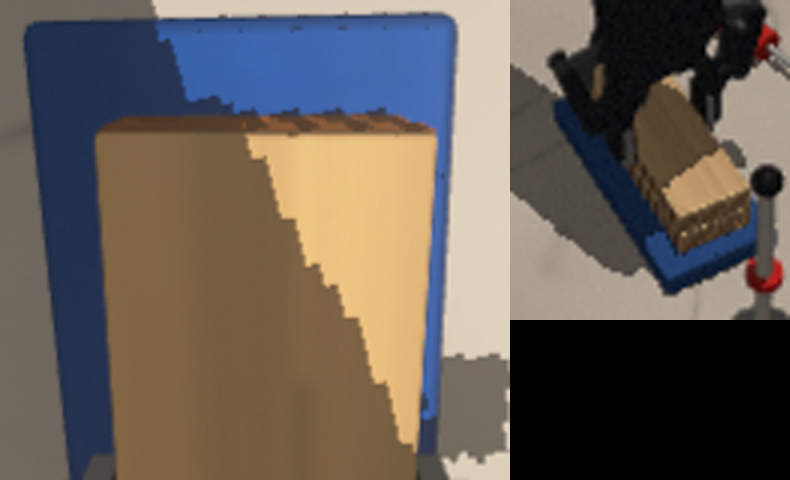

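```bash
python3 - <<'E'
from bench import r
from h import *
p=r.grab_frame("wrist");o=r.get_obs();t=o["tcp_pos"]
c,s=np.cos(-.25),np.sin(-.25);U=np.array([[c,s],[-s,c]])
for lab,uv,z in(("plinthL",(238.2,97),.02),("plinthR",(382.3,95.5),.02),("heldL",(262.3,134.3),t[2]+.0186),("heldR",(375.7,134.5),t[2]+.0186)):
    X=ray(p,uv,z);print(lab,X.round(4),"rel tcp in board axes",(U@(X-t)[:2]).round(4))
# earlier picture w3 corners cannot be reused without pose; colour fit in top & scene of whole plinth, blue only corners
q=p["eye"]-t;print(U@q[:2])
for n in("top","scene"):
    v=r.grab_frame(n)
    hsv=cv2.cvtColor(np.ascontiguousarray(v["pixels"]),cv2.COLOR_RGB2HSV).astype(int)
    m=(hsv[...,0]>95)&(hsv[...,0]<130)&(hsv[...,1]>110)
    np.save(f"blue_{n}.npy",m)
E
```

```text
plinthL [0.4072 0.0254 0.02  ] rel tcp in board axes [-0.0848 -0.0419]
plinthR [0.4257 0.1004 0.02  ] rel tcp in board axes [-0.0854  0.0354]
heldL [0.4271 0.0398 0.0568] rel tcp in board axes [-0.0691 -0.023 ]
heldR [0.4393 0.087  0.0568] rel tcp in board axes [-0.0689  0.0258]
[-0.08243321  0.0011329 ]
```

```bash
python3 - <<'E'
from bench import r
from h import *
p=r.grab_frame("wrist");o=r.get_obs();t=o["tcp_pos"];Rt=R.from_rotvec(o["orientation"])
for lab,a,b in(("Ledge",(238.2,99),(254,250)),("Redge",(382,100),(375.5,232))):
    A,B=ray(p,a,.02),ray(p,b,.02);d=A-B;print(lab,np.arctan2(-d[1],-d[0]))
# reconstruct w3 pose
rel=Rt.inv()*R.from_rotvec(p["attitude"]);off=Rt.inv().apply(p["eye"]-t)
G=lambda yaw:R.from_matrix(np.array([[-np.cos(yaw),-np.sin(yaw),0],[-np.sin(yaw),np.cos(yaw),0],[0,0,-1]]))
R3=G(.0455);p3=dict(p);t3=np.array([.5109,.2034,.1291]);p3["eye"]=t3+R3.apply(off);p3["attitude"]=(R3*rel).as_rotvec()
p3["pixels"]=cv2.imread("pics/w3.png")[:,:,::-1]
c,s=np.cos(-.25),np.sin(-.25);U=np.array([[c,s],[-s,c]])
def bmask(v,q0,wood):
    hsv=cv2.cvtColor(np.ascontiguousarray(v["pixels"]),cv2.COLOR_RGB2HSV).astype(int);h,S=hsv[...,0],hsv[...,1]
    m=((h>95)&(h<130)&(S>110)&(sil(v,q0,(.2,.11,.02),0,1)>.5)).astype(np.uint8)
    hull=np.zeros_like(m);cv2.fillConvexPoly(hull,cv2.convexHull(np.argwhere(m)[:,::-1].astype(np.int32)),1)
    if not wood: return hull>0
    core=(hull>0)&(h>8)&(h<28)&(S>60)
    n,l,st,_=cv2.connectedComponentsWithStats(core.astype(np.uint8));return l==1+np.argmax(st[1:,4])
P={"w3":p3}
q0=[.5,.042,-.24]
for k,v in P.items():
    m=bmask(v,q0,0);q,f=fit([(v,m)],q0,(.17,.08,.02),0);print(k,"base",q.round(4),round(f),m.sum())
    m=bmask(v,q0,1);q2,f=fit([(v,m)],[.501,.044,-.25],(.14,.05,.018),.02);print(k,"b0",q2.round(4),round(f),m.sum(),"b0-base",(U@(q2-q)[:2]).round(4))
import numpy
for n in("top","scene"):
    v={**r.grab_frame(n)};v["pixels"]=cv2.imread(f"pics/{n}0.png")[:,:,::-1]
    m=bmask(v,q0,0);q,f=fit([(v,m)],q0,(.17,.08,.02),0);print(n,"base",q.round(4),round(f),m.sum())
    m=bmask(v,q0,1);q2,f=fit([(v,m)],[.501,.044,-.25],(.14,.05,.018),.02);print(n,"b0",q2.round(4),round(f),m.sum(),"b0-base",(U@(q2-q)[:2]).round(4))
E
```

```text
Ledge -0.23188753587497904
Redge -0.23160365581906087
w3 base [ 0.4986  0.045  -0.2333] 1245 16291
w3 b0 [ 0.5013  0.046  -0.2482] 548 10305 b0-base [0.0024 0.0016]
top base [ 0.5     0.0406 -0.2342] 58 1976
top b0 [ 0.5024  0.0426 -0.2436] 44 1049 b0-base [0.0019 0.0025]
scene base [ 0.497   0.0416 -0.2419] 165 1617
scene b0 [ 0.5002  0.0438 -0.2454] 85 891 b0-base [0.0025 0.0029]
```

Board0 itself sits about 2 mm off the plinth's centre, with yaw near −0.243. I'll shift 1.3 mm sideways, turn slightly and release.

apply_moves(
  rows=[
    [0, -0.005, 0, 0, 0, -0.004],
    [0, -0.005, 0.002, 0, 0, -0.004],
    [0, -0.005, 0.003, 0, 0, -0.004],
    [0, -0.005, 0.003, 0, 0, -0.004],
  ],
)

```text
clock: 10.25
tcp_pos: [0.4994, 0.0439, 0.0375]
orientation: [0.385, 3.118, 0.0]
contact_force: [0.3, 0.1, -0.5]
grip_width: 0.0494
gripper_force: 41.8
```

apply_moves(
  rows=[
    [0, 0, 0, 0, 0, 0],
    [0, 0, 0, 0, 0, 0],
    [0, 0, 0, 0, 0, 0],
    [0, 0, 0, 0, 0, 0],
  ],
  claw=0.8,
)

```text
clock: 10.75
tcp_pos: [0.4994, 0.0438, 0.0376]
orientation: [0.385, 3.118, 0.0]
contact_force: [0.2, -0.3, -0.1]
grip_width: 0.0681
gripper_force: 0.0
```

apply_moves(
  rows=[
    [0, 0, -0.1, 0, 0, 0],
    [0, 0, -0.3, 0, 0, 0],
    [0, -0.2, -0.4, 0, 0, 0],
    [0, -0.42, -0.4, 0, 0, 0],
    [0, -0.65, -0.4, 0, 0, 0],
  ],
)

```text
clock: 11.38
tcp_pos: [0.4599, -0.115, 0.1382]
orientation: [0.383, 3.116, 0.001]
contact_force: [0.9, -0.1, 0.1]
grip_width: 0.0682
gripper_force: 0.0
```

```bash
python3 -c "
from bench import r
from h import *
row(r,.4868,-.3585,.15,-.1255)"
```

```text
clock 11.38 tcp [ 0.4599 -0.115   0.1382] w 0.0682 F [ 0.9 -0.1  0.1]
row (0.4868, -0.3585, 0.15, -0.1255) [-0.3401, -0.9189, -0.0471, 0.0003, 0.0011, -0.0756]
```

apply_moves(
  rows=[
    [-0.08, -0.22, -0.01, 0, 0, -0.02],
    [-0.16, -0.45, -0.03, 0, 0, -0.04],
    [-0.25, -0.68, -0.04, 0, 0, -0.06],
    [-0.34, -0.92, -0.047, 0, 0, -0.0756],
    [-0.34, -0.92, -0.047, 0, 0, -0.0756],
  ],
  claw=1,
)

```text
clock: 12.0
tcp_pos: [0.485, -0.3637, 0.1496]
orientation: [0.211, 3.134, -0.006]
contact_force: [0.4, 0.5, -0.6]
grip_width: 0.0853
gripper_force: 0.0
```

apply_moves(
  rows=[
    [0, 0, 0, 0, 0, 0],
    [0, 0, 0, 0, 0, 0],
    [0, 0, 0, 0, 0, 0],
  ],
)

```text
clock: 12.38
tcp_pos: [0.4869, -0.3559, 0.1493]
orientation: [0.195, 3.135, 0.001]
contact_force: [-0.7, 0.5, 1.2]
grip_width: 0.0855
gripper_force: 0.0
```

```bash
cat >> h.py <<'E'
def pile(r,q0,z0=.018,size=(.14,.05,.018)):
    p=r.grab_frame("wrist");m=cmask(p,"wood",q0,size,z0,.03)
    q,f=fit([(p,m)],q0,size,z0);print("wristfit",q.round(4),round(f),m.sum());return p,q
E
python3 - <<'E'
from bench import r
from h import *
q0=[.487,-.3595,-.1255]
p,q=pile(r,q0);cv2.imwrite("pics/w5.png",p["pixels"][:,:,::-1])
t=r.grab_frame("top")
for n,z,sz in(("stack",.02,(.14,.05,.036)),):
    m=cmask(t,"wood",[.501,.0435,-.245],sz,z,.03);print("stack top",fit([(t,m)],[.501,.0435,-.245],sz,z),m.sum())
row(r,.4868,-.3585,.06,-.1255)
E
```

```text
wristfit [ 0.4852 -0.3576 -0.1263] 186 7514
stack top (array([ 0.50202812,  0.04225814, -0.24241626]), np.float64(51.79607843137255)) 1078
clock 12.47 tcp [ 0.4868 -0.3565  0.1494] w 0.0855 F [-0.1 -0.6 -0.8]
row (0.4868, -0.3585, 0.06, -0.1255) [-0.001, -0.0079, 0.3575, 0.0002, 0.0, 0.0002]
```

apply_moves(
  rows=[
    [0, -0.006, 0.15, 0, 0, 0],
    [0.003, -0.006, 0.35, 0, 0, 0],
    [0.003, -0.006, 0.46, 0, 0, 0],
    [0.003, -0.006, 0.47, 0, 0, 0],
    [0.003, -0.006, 0.47, 0, 0, 0],
  ],
)

```text
clock: 13.1
tcp_pos: [0.4862, -0.3593, 0.0327]
orientation: [0.198, 3.134, -0.001]
contact_force: [-0.0, -0.6, -0.5]
grip_width: 0.0853
gripper_force: 0.0
```

apply_moves(
  rows=[
    [0, 0, 0, 0, 0, 0],
    [0, 0, 0, 0, 0, 0],
  ],
)

```text
clock: 13.35
tcp_pos: [0.4862, -0.3594, 0.033]
orientation: [0.199, 3.133, -0.001]
contact_force: [0.6, -0.2, 0.0]
grip_width: 0.0853
gripper_force: 0.0
```

```bash
python3 -c "
from bench import r
from h import *
row(r,.486,-.358,.0175,-.126)"
```

```text
clock 13.35 tcp [ 0.4862 -0.3594  0.033 ] w 0.0853 F [ 0.6 -0.2  0. ]
row (0.486, -0.358, 0.0175, -0.126) [0.0018, 0.0053, 0.0619, -0.0005, 0.0012, -0.0004]
```

apply_moves(
  rows=[
    [0.002, 0.003, 0.03, 0, 0, 0],
    [0.002, 0.003, 0.062, 0, 0, 0],
    [0.002, 0.003, 0.062, 0, 0, 0],
    [0.002, 0.003, 0.062, 0, 0, 0],
  ],
)

```text
clock: 13.85
tcp_pos: [0.4851, -0.3582, 0.0161]
orientation: [-0.199, -3.135, -0.0]
contact_force: [0.3, 0.8, -0.2]
grip_width: 0.0853
gripper_force: 0.0
```

apply_moves(
  rows=[
    [0, 0, 0, 0, 0, 0],
    [0, 0, 0, 0, 0, 0],
    [0, 0, 0, 0, 0, 0],
    [0, 0, 0, 0, 0, 0],
    [0, 0, 0, 0, 0, 0],
  ],
  claw=0,
)

```text
clock: 14.48
tcp_pos: [0.4854, -0.3584, 0.0166]
orientation: [0.199, 3.135, -0.0]
contact_force: [-0.1, -0.1, 4.4]
grip_width: 0.0493
gripper_force: 42.4
```

apply_moves(
  rows=[
    [0, 0, -0.08, 0, 0, 0],
    [0, 0, -0.25, 0, 0, 0],
    [0, 0, -0.45, 0, 0, 0],
    [0, 0, -0.45, 0, 0, 0],
    [0, 0, -0.45, 0, 0, 0],
  ],
)

```text
clock: 15.1
tcp_pos: [0.4849, -0.3577, 0.129]
orientation: [-0.199, -3.135, -0.001]
contact_force: [-0.0, 0.1, -1.3]
grip_width: 0.0492
gripper_force: 41.8
```

```bash
python3 - <<'E'
from bench import r
from h import *
p=r.grab_frame("wrist");cv2.imwrite("pics/w6.png",p["pixels"][:,:,::-1]);held(r,p)
row(r,.4994,.0438,.125,-.243)
E
```

```text
rows115-145 [92, 83, 83, 91, 92, 91, 91, 92, 91, 92, 92, 92, 92, 91, 91, 91, 85, 65, 59, 61, 72, 82, 88, 89, 89, 89, 89, 89, 89, 89]
131 [0.0002, 0.0002]
132 [0.0006, 0.0006]
133 [0.001, 0.001]
134 [0.0015, 0.0015]
135 [0.0019, 0.0019]
clock 15.15 tcp [ 0.4844 -0.3574  0.1281] w 0.049 F [-0.3  0.4 -0.2]
row (0.4994, 0.0438, 0.125, -0.243) [0.1431, 1.5997, 0.0141, 0.0005, -0.001, 0.0742]
```

View pics/w6.png

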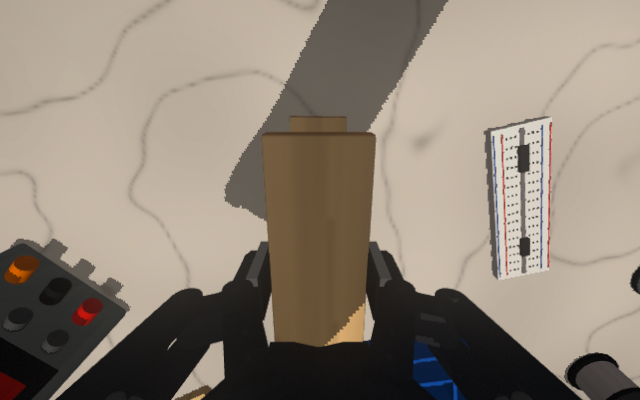

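The second board is held squarely, with its near edge at row 135 (offset +1.9 mm). The breadboard is at about (520,197). Carrying the board over.

apply_moves(
  rows=[
    [0.01, 0.12, 0, 0, 0, 0],
    [0.03, 0.35, 0, 0, 0, 0.02],
    [0.05, 0.58, 0, 0, 0, 0.03],
    [0.07, 0.8, 0, 0, 0, 0.04],
    [0.09, 0.99, 0, 0, 0, 0.05],
  ],
)

```text
clock: 15.78
tcp_pos: [0.4929, -0.1073, 0.1275]
orientation: [-0.32, -3.122, -0.0]
contact_force: [-0.2, -0.2, -0.7]
grip_width: 0.0494
gripper_force: 41.8
```

```bash
python3 -c "
from bench import r
from h import *
row(r,.4990,.0439,.11,-.243)"
```

```text
clock 15.78 tcp [ 0.4929 -0.1073  0.1275] w 0.0494 F [-0.2 -0.2 -0.7]
row (0.499, 0.0439, 0.11, -0.243) [0.0987, 0.5973, 0.07, -0.0002, -0.0019, 0.0245]
```

apply_moves(
  rows=[
    [0.03, 0.2, 0, 0, 0, 0.01],
    [0.07, 0.42, 0.01, 0, 0, 0.02],
    [0.0987, 0.59, 0.04, 0, 0, 0.0245],
    [0.0987, 0.597, 0.07, 0, 0, 0.0245],
    [0.0987, 0.597, 0.07, 0, 0, 0.0245],
  ],
)

```text
clock: 16.4
tcp_pos: [0.4991, 0.0406, 0.1099]
orientation: [-0.381, -3.115, 0.003]
contact_force: [0.0, 0.0, -0.7]
grip_width: 0.0489
gripper_force: 41.8
```

apply_moves(
  rows=[
    [0, 0, 0.04, 0, 0, 0],
    [0, 0, 0.1, 0, 0, 0],
    [0, 0, 0.17, 0, 0, 0],
    [0, 0, 0.19, 0, 0, 0],
    [0, 0, 0.19, 0, 0, 0],
  ],
)

```text
clock: 17.02
tcp_pos: [0.5001, 0.0408, 0.0633]
orientation: [-0.383, -3.117, 0.001]
contact_force: [-0.6, 0.6, -0.6]
grip_width: 0.0491
gripper_force: 41.8
```

apply_moves(
  rows=[
    [0, 0, 0, 0, 0, 0],
    [0, 0, 0, 0, 0, 0],
  ],
)

```text
clock: 17.27
tcp_pos: [0.5008, 0.0414, 0.0643]
orientation: [0.382, 3.117, 0.001]
contact_force: [1.0, -0.2, -1.5]
grip_width: 0.0492
gripper_force: 41.8
```

```bash
python3 -c "
from bench import r
from h import *
row(r,.4990,.0439,.0555,-.243)
r.grab_frame('wrist')
row(r,.4990,.0439,.0555,-.243)"
```

```text
clock 17.27 tcp [0.5008 0.0414 0.0643] w 0.0492 F [ 1.  -0.2 -1.5]
row (0.499, 0.0439, 0.0555, -0.243) [0.0094, 0.008, 0.0351, 0.0003, 0.0006, -0.0005]
clock 17.32 tcp [0.5007 0.0414 0.0642] w 0.049 F [ 0.3  0.2 -0.3]
row (0.499, 0.0439, 0.0555, -0.243) [0.0091, 0.0079, 0.035, 0.0003, 0.0005, -0.0005]
```

apply_moves(
  rows=[
    [0.005, 0.004, 0, 0, 0, 0],
    [0.009, 0.008, 0.01, 0, 0, 0],
    [0.009, 0.008, 0.025, 0, 0, 0],
    [0.009, 0.008, 0.033, 0, 0, 0],
    [0.009, 0.008, 0.033, 0, 0, 0],
  ],
)

```text
clock: 17.95
tcp_pos: [0.4985, 0.0437, 0.0553]
orientation: [-0.382, -3.118, 0.0]
contact_force: [-0.9, 0.7, -1.1]
grip_width: 0.0492
gripper_force: 41.8
```

```bash
python3 -c "
from bench import r
from h import *
row(r,.4990,.0439,.055,-.243)
p=r.grab_frame('wrist')
held(r,p)
row(r,.4990,.0439,.055,-.243)"
```

```text
clock 17.95 tcp [0.4985 0.0437 0.0553] w 0.0492 F [-0.9  0.7 -1.1]
row (0.499, 0.0439, 0.055, -0.243) [-0.0017, 0.0011, 0.0011, -0.0002, -0.0003, -0.0005]
rows115-145 [82, 81, 81, 81, 81, 80, 79, 78, 76, 75, 68, 62, 61, 65, 67, 70, 70, 73, 71, 76, 91, 114, 131, 138, 139, 139, 139, 139, 139, 139]
131 [-0.0006, -0.0006]
132 [-0.0001, -0.0001]
133 [0.0003, 0.0003]
134 [0.0007, 0.0007]
135 [0.0011, 0.0011]
clock 18.0 tcp [0.4986 0.0438 0.0554] w 0.049 F [ 0.2  0.7 -0.3]
row (0.499, 0.0439, 0.055, -0.243) [-0.0013, 0.0009, 0.0017, -0.0001, -0.0001, -0.0006]
```

Within 0.5 mm, so I'll release and go to the breadboard.

apply_moves(
  rows=[
    [-0.002, 0, 0.001, 0, 0, 0],
    [-0.002, 0, 0.002, 0, 0, 0],
    [-0.002, 0, 0.002, 0, 0, 0],
  ],
)

```text
clock: 18.38
tcp_pos: [0.4992, 0.0437, 0.0551]
orientation: [0.382, 3.118, 0.0]
contact_force: [0.3, -0.5, -1.2]
grip_width: 0.0491
gripper_force: 41.8
```

apply_moves(
  rows=[
    [0, 0, 0, 0, 0, 0],
    [0, 0, 0, 0, 0, 0],
    [0, 0, 0, 0, 0, 0],
    [0, 0, 0, 0, 0, 0],
  ],
  claw=0.8,
)

```text
clock: 18.88
tcp_pos: [0.4992, 0.0437, 0.0551]
orientation: [0.382, 3.118, 0.0]
contact_force: [-0.3, -0.4, 0.7]
grip_width: 0.068
gripper_force: 0.0
```

apply_moves(
  rows=[
    [0, 0, -0.1, 0, 0, 0],
    [0, 0, -0.3, 0, 0, 0],
    [-0.05, -0.2, -0.38, 0, 0, -0.05],
    [-0.15, -0.42, -0.38, 0, 0, -0.12],
    [-0.25, -0.65, -0.38, 0, 0, -0.18],
  ],
)

```text
clock: 19.5
tcp_pos: [0.5212, -0.13, 0.1507]
orientation: [-0.069, 3.139, 0.0]
contact_force: [0.9, 0.5, -0.5]
grip_width: 0.0681
gripper_force: 0.0
```

```bash
python3 -c "
from bench import r
from h import *
row(r,.5275,-.1590,.15,.118)"
```

```text
clock 19.5 tcp [ 0.5212 -0.13    0.1507] w 0.0681 F [ 0.9  0.5 -0.5]
row (0.5275, -0.159, 0.15, 0.118) [-0.0202, -0.1169, 0.0029, 0.0001, 0.001, -0.0471]
```

apply_moves(
  rows=[
    [-0.01, -0.06, 0, 0, 0, -0.02],
    [-0.02, -0.117, 0, 0, 0, -0.047],
    [-0.02, -0.117, 0, 0, 0, -0.047],
    [-0.02, -0.117, 0, 0, 0, -0.047],
  ],
  claw=1,
)

```text
clock: 20.0
tcp_pos: [0.5265, -0.1571, 0.1499]
orientation: [0.177, -3.136, -0.001]
contact_force: [0.4, -0.5, -0.3]
grip_width: 0.0855
gripper_force: 0.0
```

```bash
python3 - <<'E'
from bench import r
from h import *
for i in range(2): p=r.grab_frame("wrist")
q0=[.5275,-.159,.118];size=(.165,.055,.01)
print(proj(p,prism(q0,size,0)).round())
m=best(r,p,"breadboard",proj(p,[.5275,-.159,.01])[0]);print(m.sum(),fit([(p,m)],q0,size,0))
vis=p["pixels"].copy();cs,_=cv2.findContours(m.astype(np.uint8),0,1);cv2.drawContours(vis,cs,-1,(255,0,255),1)
cv2.imwrite("pics/w7.png",vis[:,:,::-1])
ts=r.grab_frame("top")
for k,h in(("stack",.054),):
    m=cmask(ts,"wood",[.501,.0435,-.245],(.14,.05,h),.02,.03);print("stack top",fit([(ts,m)],[.501,.0435,-.245],(.14,.05,h),.02),m.sum())
row(r,.5275,-.159,.03,.118)
E
```

```text
[[287. 102.]
 [286. 102.]
 [343. 102.]
 [343. 102.]
 [292. 251.]
 [292. 255.]
 [339. 250.]
 [340. 255.]]
1910 (array([ 0.96416667, -0.13233333, -2.81533333]), np.float64(1910.0))
stack top (array([ 0.50207668,  0.04172649, -0.24684993]), np.float64(49.49411764705883)) 1124
clock 20.2 tcp [ 0.5267 -0.157   0.1501] w 0.0856 F [-0.1 -0.4  0. ]
row (0.5275, -0.159, 0.03, 0.118) [-0.0022, -0.0083, 0.4802, 0.0002, -0.0, -0.0027]
```

View pics/w7.png

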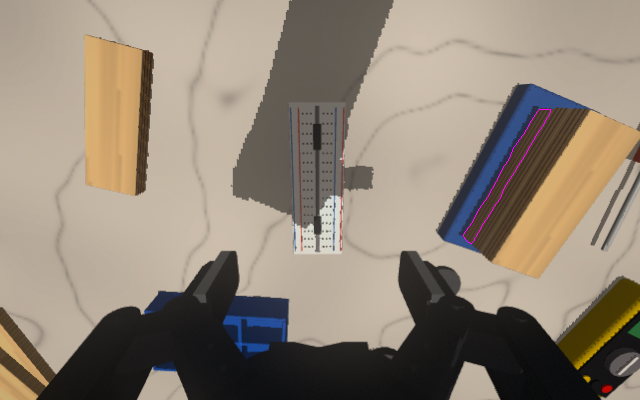

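The stack sides are flush. The breadboard's corners are at (290,102), (345,102), (294,254) and (342,254), about 1–2 mm further +y than predicted. The network outlined the wrong thing here, so I'm discarding that result. Descending onto the breadboard.

apply_moves(
  rows=[
    [0, -0.003, 0.15, 0, 0, -0.001],
    [-0.001, -0.003, 0.35, 0, 0, -0.001],
    [-0.001, -0.003, 0.5, 0, 0, -0.001],
    [-0.001, -0.003, 0.54, 0, 0, -0.001],
    [-0.001, -0.003, 0.54, 0, 0, -0.001],
  ],
)

```text
clock: 20.82
tcp_pos: [0.5272, -0.1585, 0.0152]
orientation: [0.18, -3.136, -0.0]
contact_force: [1.1, 0.6, 1.2]
grip_width: 0.0857
gripper_force: 0.0
```

apply_moves(
  rows=[
    [0, 0, 0, 0, 0, 0],
    [0, 0, 0, 0, 0, 0],
  ],
)

```text
clock: 21.08
tcp_pos: [0.5281, -0.1588, 0.0164]
orientation: [-0.179, 3.134, -0.001]
contact_force: [0.5, 0.5, -0.2]
grip_width: 0.0857
gripper_force: 0.0
```

```bash
python3 -c "
from bench import r
from h import *
row(r,.527,-.1578,-.0005,.115)"
```

```text
clock 21.07 tcp [ 0.5281 -0.1588  0.0164] w 0.0857 F [ 0.5  0.5 -0.2]
row (0.527, -0.1578, -0.0005, 0.115) [0.0039, 0.0045, 0.0676, -0.0004, 0.0015, -0.0004]
```

apply_moves(
  rows=[
    [0.004, 0.004, 0.03, 0, 0, 0],
    [0.004, 0.004, 0.064, 0, 0, 0],
    [0.004, 0.004, 0.066, 0, 0, 0],
    [0.004, 0.004, 0.066, 0, 0, 0],
  ],
)

```text
clock: 21.58
tcp_pos: [0.5258, -0.1578, -0.0017]
orientation: [0.18, -3.136, -0.0]
contact_force: [-0.1, 0.0, 0.4]
grip_width: 0.0855
gripper_force: 0.0
```

apply_moves(
  rows=[
    [0, 0, 0, 0, 0, 0],
    [0, 0, 0, 0, 0, 0],
    [0, 0, 0, 0, 0, 0],
    [0, 0, 0, 0, 0, 0],
    [0, 0, 0, 0, 0, 0],
  ],
  claw=0,
)

```text
clock: 22.2
tcp_pos: [0.5261, -0.1578, -0.001]
orientation: [-0.179, 3.136, 0.0]
contact_force: [-0.6, 0.2, 5.3]
grip_width: 0.054
gripper_force: 42.4
```

apply_moves(
  rows=[
    [0, 0, -0.06, 0, 0, 0],
    [0, 0, -0.2, 0, 0, 0],
    [0, 0, -0.4, 0, 0, 0],
    [0, 0, -0.56, 0, 0, 0],
    [0, 0, -0.56, 0, 0, 0],
  ],
)

```text
clock: 22.82
tcp_pos: [0.5282, -0.1584, 0.1424]
orientation: [-0.179, 3.129, -0.002]
contact_force: [-0.0, 0.4, -1.9]
grip_width: 0.0535
gripper_force: 42.8
```

```bash
python3 - <<'E'
from bench import r
from h import *
for i in range(2): p=r.grab_frame("wrist")
a=p["pixels"][80:280,220:420];cv2.imwrite("pics/w8.png",cv2.resize(a,None,fx=3,fy=3,interpolation=cv2.INTER_CUBIC)[:,:,::-1])
o=r.get_obs();t=o["tcp_pos"];ax=-R.from_rotvec(o["orientation"]).as_matrix()[:,0]
for v in range(100,126,4): print(v,round(float((ray(p,(318,v),t[2]+.0105)-t)@ax)+.0825,4))
row(r,.499,.0438,.14,-.243)
E
```

```text
100 0.0007
104 0.0024
108 0.0041
112 0.0059
116 0.0076
120 0.0094
124 0.0111
clock 22.93 tcp [ 0.5258 -0.1575  0.1389] w 0.0541 F [-0.1 -0.2 -1.2]
row (0.499, 0.0438, 0.14, -0.243) [0.0144, 0.8124, -0.0043, 0.0001, 0.0004, 0.2276]
```

View pics/w8.png

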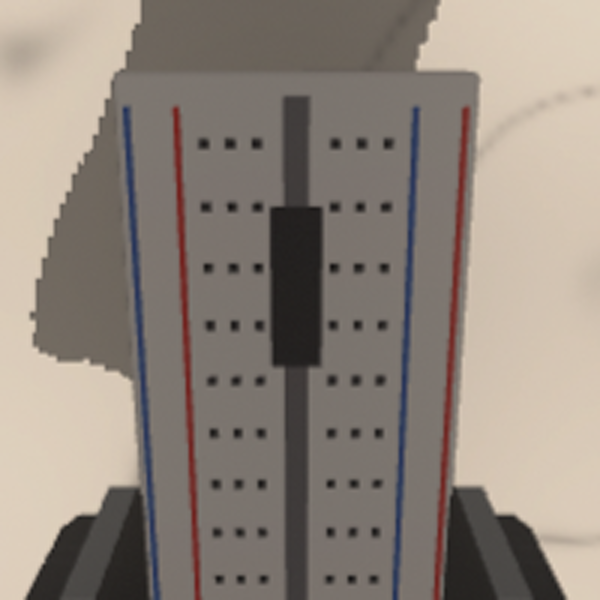

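The breadboard is held level and straight, with its near edge at row 104 (offset +2.5 mm). I'll swing it over, pulled back from the gauge on the way.

apply_moves(
  rows=[
    [0.08, 0.12, 0, 0, 0, 0.05],
    [0.14, 0.3, 0, 0, 0, 0.11],
    [0.16, 0.5, 0, 0, 0, 0.17],
    [0.14, 0.7, 0, 0, 0, 0.22],
    [0.1, 0.77, 0, 0, 0, 0.228],
  ],
)

```text
clock: 23.55
tcp_pos: [0.4772, 0.0339, 0.1371]
orientation: [-0.376, -3.115, 0.0]
contact_force: [-0.1, -0.2, -0.6]
grip_width: 0.0534
gripper_force: 42.8
```

```bash
python3 -c "
from bench import r
from h import *
row(r,.4986,.0438,.1,-.243)"
```

```text
clock 23.55 tcp [0.4772 0.0339 0.1371] w 0.0534 F [-0.1 -0.2 -0.6]
row (0.4986, 0.0438, 0.1, -0.243) [-0.0743, 0.059, 0.1483, -0.0004, -0.0022, 0.0018]
```

apply_moves(
  rows=[
    [-0.04, 0.03, 0.02, 0, 0, 0.001],
    [-0.074, 0.059, 0.08, 0, 0, 0.001],
    [-0.074, 0.059, 0.148, 0, 0, 0.001],
    [-0.074, 0.059, 0.18, 0, 0, 0.001],
    [-0.074, 0.059, 0.21, 0, 0, 0.001],
  ],
)

```text
clock: 24.18
tcp_pos: [0.5005, 0.0395, 0.0853]
orientation: [-0.386, -3.117, 0.001]
contact_force: [-0.8, -0.2, -0.4]
grip_width: 0.0535
gripper_force: 42.8
```

apply_moves(
  rows=[
    [0, 0, 0, 0, 0, 0],
    [0, 0, 0, 0, 0, 0],
    [0, 0, 0, 0, 0, 0],
  ],
)

```text
clock: 24.55
tcp_pos: [0.501, 0.0406, 0.0865]
orientation: [0.384, 3.117, 0.001]
contact_force: [-0.0, -0.3, -1.4]
grip_width: 0.0534
gripper_force: 42.8
```

```bash
python3 -c "
from bench import r
from h import *
row(r,.4986,.0438,.0735,-.243)
r.grab_frame('wrist')
row(r,.4986,.0438,.0735,-.243)"
```

```text
clock 24.55 tcp [0.501  0.0406 0.0865] w 0.0534 F [-0.  -0.3 -1.4]
row (0.4986, 0.0438, 0.0735, -0.243) [0.0124, 0.0103, 0.0521, 0.0004, 0.0005, -0.0015]
clock 24.6 tcp [0.5009 0.0406 0.0865] w 0.0539 F [-1.  -0.3 -1.2]
row (0.4986, 0.0438, 0.0735, -0.243) [0.0122, 0.0102, 0.0519, 0.0003, 0.0005, -0.0014]
```

apply_moves(
  rows=[
    [0.012, 0.01, 0.01, 0, 0, -0.001],
    [0.012, 0.01, 0.03, 0, 0, -0.001],
    [0.012, 0.01, 0.045, 0, 0, -0.001],
    [0.012, 0.01, 0.05, 0, 0, -0.001],
    [0.012, 0.01, 0.05, 0, 0, -0.001],
  ],
)

```text
clock: 25.22
tcp_pos: [0.4983, 0.0436, 0.0734]
orientation: [-0.382, -3.118, 0.0]
contact_force: [-0.2, -0.4, -2.0]
grip_width: 0.0538
gripper_force: 42.8
```

```bash
python3 - <<'E'
from bench import r
from h import *
p=r.grab_frame("wrist")
row(r,.4986,.0438,.0735,-.243)
a=cv2.resize(p["pixels"][80:240,220:420],None,fx=2.5,fy=2.5)
s=r.grab_frame("scene");b=cv2.resize(s["pixels"][165:245,262:342],None,fx=4.8,fy=4.8)[:400,:384]
o=np.zeros((400,790,3),np.uint8);o[:,:500]=a;o[:384,500:790]=b[:,:290];o[:384,500:]=cv2.resize(b,(290,384))
cv2.imwrite("pics/c9.png",o[:,:,::-1])
E
```

```text
clock 25.27 tcp [0.4984 0.0436 0.0735] w 0.0536 F [ 0.3  0.4 -0.1]
row (0.4986, 0.0438, 0.0735, -0.243) [-0.0007, 0.0011, 0.0001, -0.0, -0.0, -0.0005]
```

View pics/c9.png

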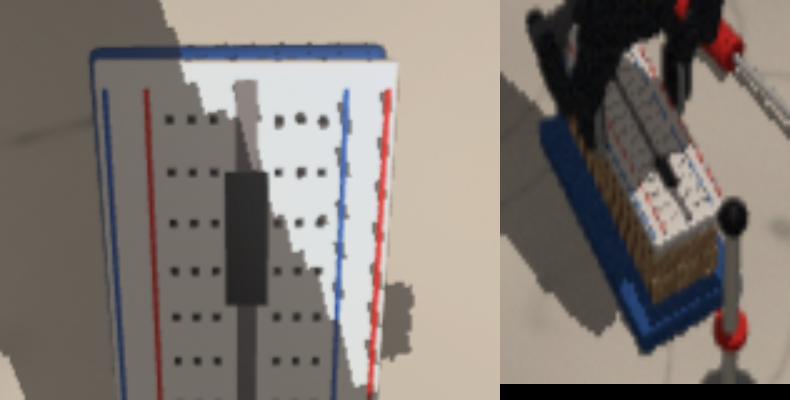

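The breadboard sits straight over the three-board stack, which is flush. Releasing and retreating upward.

apply_moves(
  rows=[
    [0, 0, 0.001, 0, 0, 0],
    [0, 0, 0.002, 0, 0, 0],
    [0, 0, 0.002, 0, 0, 0],
  ],
)

```text
clock: 25.7
tcp_pos: [0.4983, 0.0436, 0.0731]
orientation: [0.382, 3.118, 0.0]
contact_force: [-0.3, 0.0, -1.3]
grip_width: 0.0533
gripper_force: 42.8
```

apply_moves(
  rows=[
    [0, 0, 0, 0, 0, 0],
    [0, 0, 0, 0, 0, 0],
    [0, 0, 0, 0, 0, 0],
    [0, 0, 0, 0, 0, 0],
  ],
  claw=0.85,
)

```text
clock: 26.2
tcp_pos: [0.4983, 0.0437, 0.0731]
orientation: [0.382, 3.118, 0.0]
contact_force: [0.0, -0.2, 0.1]
grip_width: 0.073
gripper_force: 0.0
```

apply_moves(
  rows=[
    [0, 0, -0.08, 0, 0, 0],
    [0, 0, -0.25, 0, 0, 0],
    [0, 0, -0.45, 0, 0, 0],
    [0, -0.25, -0.5, 0, 0, 0],
    [0, -0.5, -0.5, 0, 0, 0],
  ],
)

```text
clock: 26.82
tcp_pos: [0.4693, -0.0773, 0.1996]
orientation: [0.378, 3.115, 0.001]
contact_force: [0.9, -0.9, -0.4]
grip_width: 0.0728
gripper_force: 0.0
```

apply_moves(
  rows=[
    [0, -0.2, 0, 0, 0, 0],
    [0, -0.4, 0, 0, 0, 0],
    [0, -0.4, 0, 0, 0, 0],
  ],
)

```text
clock: 27.2
tcp_pos: [0.4428, -0.1775, 0.1983]
orientation: [0.393, 3.117, -0.002]
contact_force: [-0.1, 0.5, 1.1]
grip_width: 0.0729
gripper_force: 0.0
```

```bash
python3 - <<'E'
from bench import r
from h import *
t=r.grab_frame("top");s=r.grab_frame("scene")
o=np.zeros((560,800,3),np.uint8);o[:280,:800]=cv2.resize(t["pixels"][130:270,130:530],None,fx=2,fy=2)
o[280:560,:420]=cv2.resize(s["pixels"][165:259,250:390],(420,280));o[280:,420:]=cv2.resize(t["pixels"][170:250,270:380],(380,280))
cv2.imwrite("pics/c10.png",o[:,:,::-1]);row(r,.5,.04,.1,0)
E
```

```text
clock 27.3 tcp [ 0.4442 -0.1736  0.198 ] w 0.0724 F [-1.1  0.5  0.4]
row (0.5, 0.04, 0.1, 0) [-0.0094, 0.8827, 0.3923, 0.0002, -0.0, -0.1559]
```

View pics/c10.png

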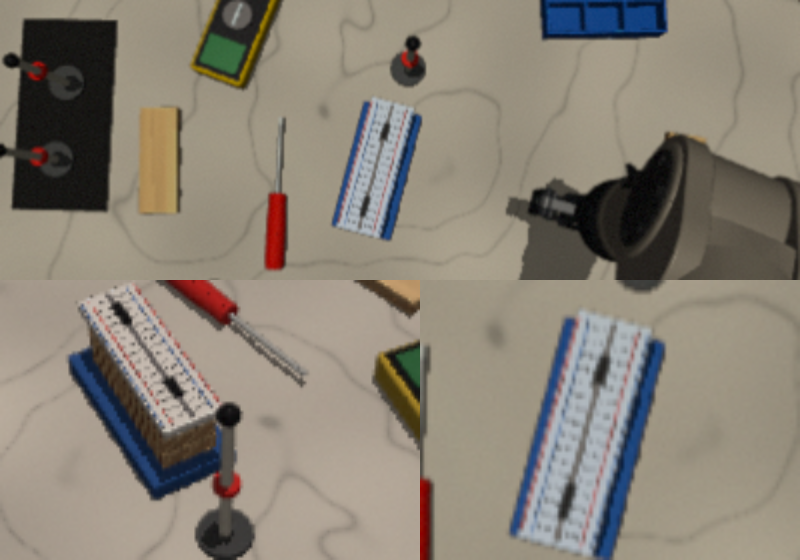

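The breadboard lies flat and lengthwise on the three-board stack at about (375,168). The screwdriver, gauges and left-hand board are undisturbed, so I'm handing in.

```bash
python3 -c "
from bench import r
print(r.hand_in())"
```

```text
the job is handed in; nothing more can be done
None
```

I added two boards to bring the stack level with gauge_mid's 74 mm mark, laid the breadboard flat and lengthwise on top to within about 1–2 mm of centre, and handed the job in at about 27 s; no verdict was returned.

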